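# Fit the missing divider and lift the caddy level

## Robot

A 6-joint arm with a two-finger parallel gripper is mounted at the origin on the work surface; the furniture and walls round the work are solid. World frame = base frame: x ahead of the robot, y to its left, z up, the work surface at z = 0. Lengths are in m, angles in rad, forces in N, time in s.
With the tool pointing down it reaches from about 0.225 to 0.875 m from the base axis. Payload 3.4 kg.
Tool frame: the origin (TCP) lies at the very end of the fingers, on their centre line; the grasp point (between the pads) lies behind it (manip.grasp_offset is the z of the grasp point in the tool frame, in m); z points along the fingers, y is the line along which they close (so a half turn about z gives the same grasp; the last joint's range is limited). The gripper opens to 85 mm and grips with 20 to 120 N. Pads are 22 mm wide; open, the fingers measure 114 mm over their backs; the gripper's body (76 mm by 85 mm) begins 54 mm behind the grasp point. The pads swing forward as they close: fully open they stand 13 mm farther back than shut.
Start: joints at [-0.121, 0.276, 1.505, -0, 1.361, -0.121], TCP at [0.575, -0, 0.231] pointing down, gripper open.
Joint ranges: [-2.89, 2.89], [-0.75, 2.08], [0.22, 2.7], [-1.18, 4.32], [0.11, 2.71], [-2.7, 2.7]. Speed limits (rad/s): [2.57, 2.57, 3.14, 3.14, 3.14, 3.14].

## Interface

Orientations are given as a unit quaternion [w, x, y, z].
In Python, from rig import manip gives the robot as it stands.
- The arm moves only by the shell command python3 -m pendant 'ROWS' [FORCE]. ROWS is JSON, a list of rows, each an object of numbers: "dx", "dy", "dz": the shift along the tool's x, y, z in m; "rx", "ry", "rz": the turn, a rotation vector about the tool's x, y, z in degrees; "hand": the finger opening in m, from 0 to 0.0854. In form: [{"dx": .., "dy": .., "dz": .., "rx": .., "ry": .., "rz": .., "hand": ..}, ...]. A call has 1 to 12 rows; each row shifts and turns the commanded pose from where the row before left it, along the tool's axes as they then stand; what a row does not reach is not made up. A row lasts 1/12 s, in which the tool goes at most 41.7 mm and 7.16 degrees, less where a joint would pass 70% of its speed; a pose out of reach is approached as far as the arm can. A call is refused whole if a number of a shift passes 0.0417 or a number of a turn 7.16, either way. A call with a gripper value outside its range is refused whole. The fingers move at their own pace and stop on an object; FORCE is the grip in N (left out, the last holds). Time passes only in rows, so rows that do not move let the fingers close. It gives the time, the measured TCP pose, the force, the opening and the grip force at its end, in the units of the state.
- manip.get_state(): the state, without advancing time (a new reading comes with each control period).
- manip.get_image(name): name is "scene" or "side" or "wrist"; returns a dict with "frame" (400x640x3 uint8, red, green, blue), "fx", "fy", "cx", "cy" (pixels), "distortion" ([k1, k2, p1, p2, k3] as OpenCV has them; the pictures are not rectified), "position" and "attitude" of the camera in the world; the wrist camera has in their place "mount" (4x4, takes a point from camera to tool coordinates, whose origin is the TCP and whose axes are the flange's). Camera axes: x right, y up, looking along -z (the intrinsics and any distortion apply to the point x, -y, -z); pixel columns grow to the right and rows downward; lengths in m; the calibration is good to about 2 mm. A picture is of the moment at which its call begins: read the wrist's pose just before it. There is no depth.
- manip.sign_off(): hands the job in; it is judged then, once.
The state is a dict: "clock": time; "qpos": joint angles; "qd": joint speeds; "effort": joint torques, N m; "position": TCP position; "ee_rot": TCP orientation; "contact_force": force on the tool from outside, world axes, zero at the start; "moment": the same for the moment, N m; "width": finger opening in m; "gripper_force": force on a finger pad.
Only numpy, scipy, OpenCV 4.12 (cv2) and the standard library are available. Lean on these libraries where they do the work, as an engineer would, in place of code of your own. Each camera call takes 0.05 s, during which the arm holds its last target. There are 200 camera calls.

## Task

Take the wider of the two divider panels out of the rack, slide it down between the empty guides of the carrying caddy until it is fully home like the one at the other end, and let go of it. Then take the caddy by its handle bar and lift it about 10 cm straight off the table, keeping it level all the way so that the box inside stays where it belongs, and finish there, still holding the caddy steady in the air. Leave the narrower panel standing in the rack.

Things in the scene. Friction and masses are not known exactly. Their poses are not given: they have to be found in the camera images.
- caddy: Loose open grey metal caddy, 110 (own x) by 260 mm (own y), walls 60 high, 4 thick, floor 4 mm, 0.45-0.7 kg. Origin: centre of underside, z up. A black handle bar crosses the middle along own x on a strap at each long wall. At own y = -75 mm a divider like the wide panel is fixed in guides; the guides at y = +75 mm are empty. Any yaw.
- grip_bar (a point): Centre of the caddy's handle bar, 120 mm above the caddy's underside. The bar runs along own x: free length 110 mm, 16 mm wide (own y), 20 mm high (top at 130 mm). The caddy balances about here. Axes as the caddy's.
- seat (a point): Middle of the empty guides on the caddy's inner floor (4 mm above its underside, 75 mm from the bar along own y): foot centre of a panel fully home. Ribs on both long walls, standing 8 mm out, leave a slot 8 mm wide (own y), flared to about 13 mm at the top, 57 mm above the underside; slot bottoms 102 mm apart (own x). Axes as the caddy's.
- wide_panel: Loose aluminium divider panel standing upright in one of the two slots of the rack: 96 mm wide (own x), 5 mm thick (own y), 56 mm high, with a grip tab 44 mm wide and 5 mm thick that rises from its middle to 100 mm; 70 g. Origin: centre of its foot; z up. The same both ways round.
- narrow_panel: Loose panel like the wide one, with the same tab and heights, but only 70 mm wide (own x); stands in the other slot of the rack and stays there. Origin: centre of its foot.
- rack: Fixed grey rack, 124 mm (own x) by 150 mm (own y), base 8 mm thick, with two slots along own x at own y = -40 and +40 mm, each 7.5 mm wide between ridges that reach 38 mm above the table, closed at the ends. Origin: centre of the underside. The panels' feet stand on the base, 8 mm above the table.
- bulb_box: Small blue cardboard box 45 x 60 x 45 mm, 80 g, lying loose in the caddy's middle compartment under the handle bar. Origin: centre of its underside.

How it is judged:
By the outcome, as a careful person would: the job done as asked, in the order asked, and still so for the second after the job is handed in, while the arm keeps its last pose, push and grip.
It also fails if it takes over 56 s, if anything falls off the work surface, if the arm or the gripper's body presses on something with over 40 N, if the wrist force passes 120 N, or if a joint passes its speed limit or range.

## Working session

There is one attempt and no reset: what is moved stays moved. The work goes in short steps, Python scripts to look and compute and a shell command to move; the robot and the scene stay as the last step left them, time stands still between calls to the robot, and variables do not carry over. Pictures are saved under pics/ and viewed, at most 10 in all, crops included, and the job is handed in when it is done.

```bash
ls; mkdir -p pics; python3 - <<'E'
from rig import manip
import cv2,json
print(manip.get_state(), manip.grasp_offset)
for n in ["scene","side"]:
    d=manip.get_image(n); cv2.imwrite(f"pics/{n}0.png",d["frame"][:,:,::-1])
    print(n,{k:v for k,v in d.items() if k!="frame"})
E
```

```text
pics
{'clock': 0.0, 'qpos': array([-1.21022715e-01,  2.76613729e-01,  1.50613621e+00, -1.69156889e-05,
        1.36065844e+00, -1.21002008e-01]), 'qd': array([ 0.00068421, -0.00030856, -0.00011621,  0.00022896,  0.0008825 ,
       -0.00114089]), 'effort': array([ 6.20495921e-04, -4.16768074e+01, -2.45808578e+01, -1.52056768e-04,
        1.11346930e-02,  1.69860516e-05]), 'position': array([5.74485770e-01, 3.80142820e-05, 2.30427775e-01]), 'ee_rot': array([-7.09659970e-04,  7.07112558e-01,  7.07100422e-01, -5.66279367e-04]), 'contact_force': array([ 0.09731409, -0.16476542, -0.31433465]), 'moment': array([ 0.02919177,  0.02454914, -0.04183883]), 'gripper_force': 0.0, 'width': 0.0854575693967016} -0.0187
scene {'fx': 469.04101845101485, 'fy': 469.04101845101485, 'cx': 322.1603696039902, 'cy': 200.51613446554643, 'distortion': array([-0.05181503,  0.        ,  0.        ,  0.        ,  0.        ]), 'position': array([-0.30951653, -0.47749087,  0.90679472]), 'attitude': array([ 0.7664211 ,  0.35503403, -0.2169141 , -0.48938513])}
side {'fx': 478.04113950098366, 'fy': 478.04113950098366, 'cx': 321.0444166718876, 'cy': 202.7297789525039, 'distortion': array([-0.11332727,  0.        ,  0.        ,  0.        ,  0.        ]), 'position': array([ 0.25671658, -0.96475948,  0.92279444]), 'attitude': array([ 0.90484381,  0.4048158 , -0.05618784, -0.11926765])}
```

View pics/scene0.png

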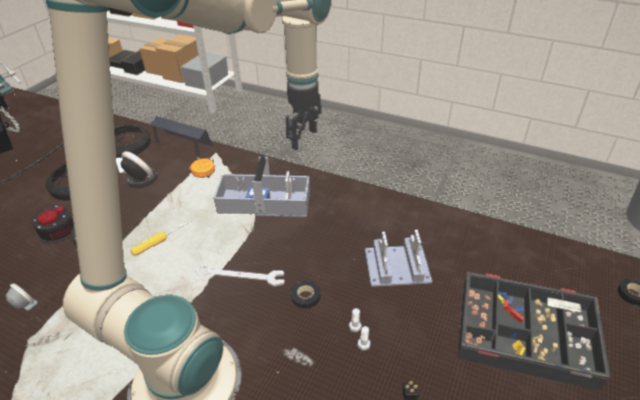

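View pics/side0.png

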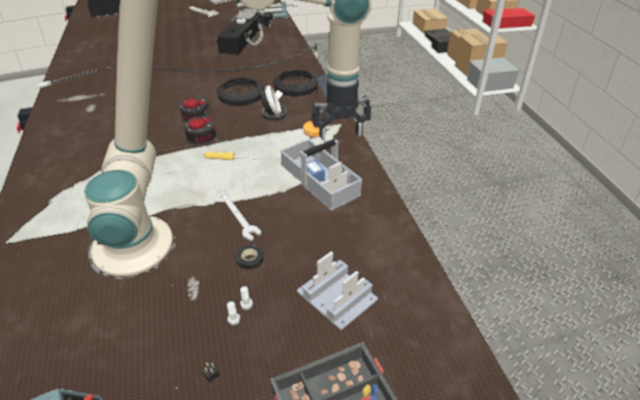

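The scene view shows the caddy around (262,195) and the rack around (398,262). The side view shows the caddy around (320,172) and the rack around (338,292). Next I'll view enlarged crops of each.

```bash
cat > h.py <<'E'
import numpy as np,cv2
from scipy.spatial.transform import Rotation as R
def rot(q): return R.from_quat(np.roll(q,-1)).as_matrix()
F=np.diag([1.,-1,-1])
def cam(d,st=None):
    K=np.array([[d["fx"],0,d["cx"]],[0,d["fy"],d["cy"]],[0,0,1]])
    if "mount" in d:
        M=np.array(d["mount"]); Rt=rot(st["ee_rot"]); return K,d["distortion"],Rt@M[:3,:3],Rt@M[:3,3]+st["position"]
    return K,d["distortion"],rot(d["attitude"]),d["position"]
def ray(c,uv,z):
    K,D,Rw,p=c
    n=cv2.undistortPoints(np.array(uv,float).reshape(-1,1,2),K,D)[:,0]
    v=(Rw@F@np.c_[n,np.ones(len(n))].T).T
    return p+v*((z-p[2])/v[:,2])[:,None]
def proj(c,P):
    K,D,Rw,p=c
    A=(Rw@F).T
    return cv2.projectPoints(np.array(P,float).reshape(-1,1,3),cv2.Rodrigues(A)[0],-A@p,K,D)[0][:,0]
def pose(P,x,y,yaw):
    c,s=np.cos(yaw),np.sin(yaw); P=np.array(P,float)
    return np.c_[x+c*P[:,0]-s*P[:,1],y+s*P[:,0]+c*P[:,1],P[:,2]]
E
python3 - <<'E'
import cv2,numpy as np
s=cv2.imread("pics/scene0.png");t=cv2.imread("pics/side0.png")
f=lambda im,x,y:cv2.resize(im[y:y+75,x:x+100],(400,300),interpolation=cv2.INTER_CUBIC)
cv2.imwrite("pics/crop1.png",np.vstack([np.hstack([f(s,213,150),f(s,350,225)]),np.hstack([f(t,272,135),f(t,290,253)])]))
E
```

```text
(no output)
```

View pics/crop1.png

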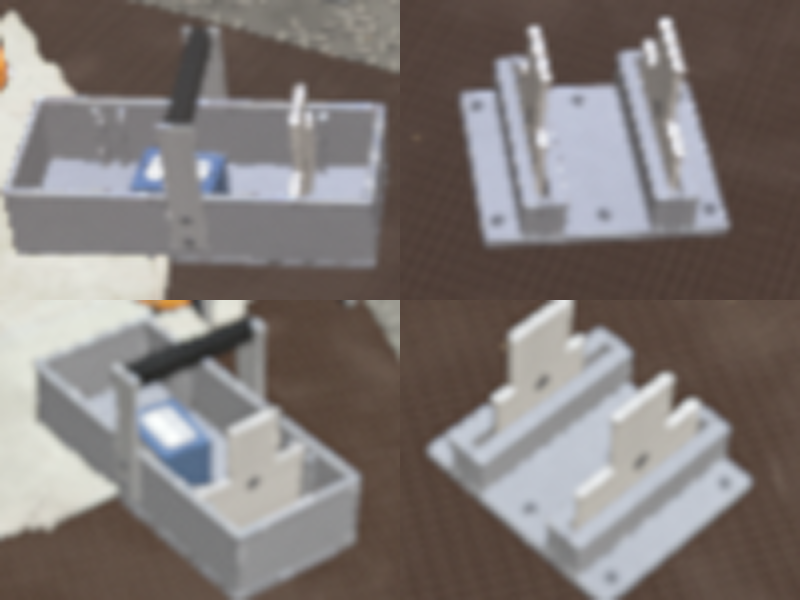

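The crops show the caddy's empty guides at its left (far, +y) end. In the rack, the panel on the right in both views, nearer -y, looks wider. I'll fit rough poses now.

```bash
cat > fit0.py <<'E'
from h import *
from rig import manip
from scipy.optimize import least_squares
cs,ct=cam(manip.get_image("scene")),cam(manip.get_image("side"))
o=lambda L,x,y,u0,v0:[(x+(u-u0)/4,y+(v-v0)/4) for u,v in L]
rs=o([(8,190),(40,100),(383,105),(378,203)],213,150,0,0); rt=o([(38,362),(152,320),(358,478),(238,540)],272,135,0,300)
print(ray(cs,rs,.06).round(3),ray(ct,rt,.06).round(3))
ks=o([(462,92),(488,240),(728,228)],350,225,400,0); kt=o([(430,450),(752,482)],290,253,400,300)
print(ray(cs,ks,.008).round(3),ray(ct,kt,.008).round(3))
# caddy: empty end +y_own. corners near-left, far-left, far-right, near-right seen from the robot
C=[(-.055,.13,.06),(.055,.13,.06),(.055,-.13,.06),(-.055,-.13,.06)]
f=lambda p:np.r_[(proj(cs,pose(C,*p))-rs).ravel(),(proj(ct,pose(C,*p))-rt).ravel()]
r=least_squares(f,[.65,.1,0.]);print("caddy",r.x,f(r.x).round(1))
# rack corners: far-left, near-left, near-right
k=[(.062,.075,.008),(-.062,.075,.008),(-.062,-.075,.008)]
g=lambda p:np.r_[(proj(cs,pose(k,*p))-ks).ravel(),(proj(ct,pose([k[1],(.062,-.075,.008)],*p))-kt).ravel()]
r=least_squares(g,[.55,-.25,0.]);print("rack",r.x,g(r.x).round(1))
# tops of tabs: scene crop far/near ends; side
for n,a in [("L",[(508,330),(575,300)]),("R",[(612,420),(672,375)])]: print(n,ray(ct,o(a,290,253,400,300),.108).round(3))
for n,a in [("Lb",[(493,400),(583,340)]),("Rb",[(575,493),(700,403)])]: print(n,ray(ct,o(a,290,253,400,300),.064).round(3))
E
python3 fit0.py
```

```text
[[ 0.459  0.232  0.06 ]
 [ 0.555  0.27   0.06 ]
 [ 0.654  0.035  0.06 ]
 [ 0.554 -0.011  0.06 ]] [[ 0.459  0.233  0.06 ]
 [ 0.558  0.266  0.06 ]
 [ 0.652  0.034  0.06 ]
 [ 0.55  -0.009  0.06 ]]
[[ 0.5   -0.206  0.008]
 [ 0.392 -0.265  0.008]
 [ 0.461 -0.395  0.008]] [[ 0.392 -0.267  0.008]
 [ 0.57  -0.339  0.008]]
caddy [0.55500514 0.13149778 0.37558181] [-0.7  0.6  0.1 -0.9  1.3  0.3 -0.8  0.3 -0.8  0.2 -0.4 -1.2  1.   0.6
  0.6 -0.1]
rack [ 0.48111927 -0.30158592  0.4906268 ] [ 0.1 -0.1 -0.3  0.1  0.8 -0.1 -0.7 -0.5  0.3 -0.2]
L [[ 0.439 -0.272  0.108]
 [ 0.482 -0.259  0.108]]
R [[ 0.477 -0.348  0.108]
 [ 0.518 -0.327  0.108]]
Lb [[ 0.427 -0.283  0.064]
 [ 0.49  -0.253  0.064]]
Rb [[ 0.454 -0.359  0.064]
 [ 0.541 -0.316  0.064]]
```

```bash
python3 -m pendant '[{"dx":-0.028,"dy":-0.0062},{"dx":-0.028,"dy":-0.0062},{"dx":-0.028,"dy":-0.0062},{"dx":-0.028,"dy":-0.0062},{"dx":-0.028,"dy":-0.0062},{"dx":-0.028,"dy":-0.0062},{"dx":-0.028,"dy":-0.0062},{"dx":-0.028,"dy":-0.0062},{"dx":-0.028,"dy":-0.0062},{"dx":-0.028,"dy":-0.0062},{"dx":-0.028,"dy":-0.0062},{"dx":-0.028,"dy":-0.0062}]'
python3 -m pendant '[{"rz":5.2},{"rz":5.2},{"rz":5.2},{"rz":5.2},{"rz":5.2},{"rz":5.2},{"rz":5.2},{"rz":5.2},{"rz":5.2},{"rz":5.2},{"rz":5.2},{"rz":5.2}]'
python3 -m pendant '[{"rz":0},{"rz":0},{"rz":0}]'
cat > to.py <<'E'
# to.py x y z yawdeg(of panel/caddy own x): tool-axis shifts and turn from the measured pose
import sys
from h import *
from rig import manip
st=manip.get_state(); Rt=rot(st["ee_rot"]); x,y,z,a=map(float,sys.argv[1:])
ya=np.degrees(np.arctan2(Rt[1,1],Rt[0,1]))
print("pos",st["position"].round(4),"tool y angle",ya.round(2),"tilt z",Rt[:,2].round(4),"F",st["contact_force"].round(1),"w",st["width"].round(4),"gf",st["gripper_force"],"t",st["clock"])
print("tool d",(Rt.T@(np.array([x,y,z])-st["position"])).round(4),"rz",round(ya-(a-90),2))
E
python3 to.py .5 -.337 .23 28.1
python3 - <<'E'
from h import *
from rig import manip
st=manip.get_state(); d=manip.get_image("wrist"); cv2.imwrite("pics/w1.png",d["frame"][:,:,::-1]); c=cam(d,st)
k=[(.062,.075,.008),(-.062,.075,.008),(-.062,-.075,.008),(.062,-.075,.008)]
print(proj(c,pose(k,.481,-.3016,.49)).round(0)); print(d["mount"])
E
```

```text
[[272. 311.]
 [203. 343.]
 [254. 408.]
 [320. 381.]]
[[ 8.80030360e-04  9.63868143e-01  2.66378356e-01  6.91085506e-02]
 [ 9.99999507e-01 -7.25580964e-04 -6.78229087e-04 -4.19920879e-05]
 [-4.60444346e-04  2.66378822e-01 -9.63868306e-01 -1.42201656e-01]
 [ 0.00000000e+00  0.00000000e+00  0.00000000e+00  1.00000000e+00]]invalid input
invalid input
invalid input
Traceback (most recent call last):
  File "to.py", line 7, in <module>
    print("pos",st["position"].round(4),"tool y angle",ya.round(2),"tilt z",Rt[:,2].round(4),"F",st["contact_force"].round(1),"w",st["width"].round(4),"gf",st["gripper_force"],"t",st["clock"])
                                                                                                                                  ^^^^^^^^^^^^^^^^^
AttributeError: 'float' object has no attribute 'round'
```

View pics/w1.png

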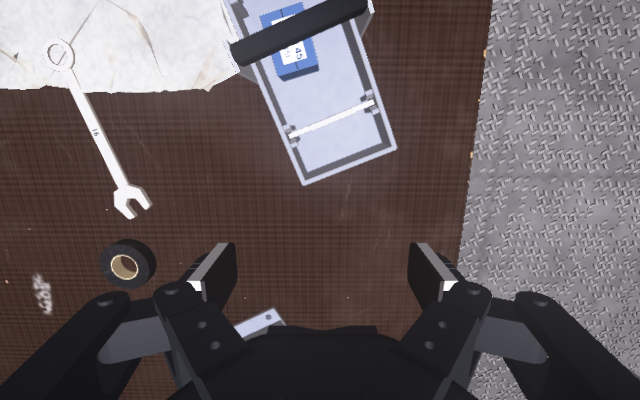

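The arm did not move: the rows need every key. This wrist view is from the start pose. It shows the caddy's near rim corners at (303,185) and (397,149), and the camera looks toward tool +x.

```bash
sed -i 's/st\["width"\].round(4)/round(st["width"],4)/' to.py
python3 -m pendant '[{"dx":-0.028,"dy":-0.0062,"dz":0,"rx":0,"ry":0,"rz":0,"hand":0.085},{"dx":-0.028,"dy":-0.0062,"dz":0,"rx":0,"ry":0,"rz":0,"hand":0.085},{"dx":-0.028,"dy":-0.0062,"dz":0,"rx":0,"ry":0,"rz":0,"hand":0.085},{"dx":-0.028,"dy":-0.0062,"dz":0,"rx":0,"ry":0,"rz":0,"hand":0.085},{"dx":-0.028,"dy":-0.0062,"dz":0,"rx":0,"ry":0,"rz":0,"hand":0.085},{"dx":-0.028,"dy":-0.0062,"dz":0,"rx":0,"ry":0,"rz":0,"hand":0.085},{"dx":-0.028,"dy":-0.0062,"dz":0,"rx":0,"ry":0,"rz":0,"hand":0.085},{"dx":-0.028,"dy":-0.0062,"dz":0,"rx":0,"ry":0,"rz":0,"hand":0.085},{"dx":-0.028,"dy":-0.0062,"dz":0,"rx":0,"ry":0,"rz":0,"hand":0.085},{"dx":-0.028,"dy":-0.0062,"dz":0,"rx":0,"ry":0,"rz":0,"hand":0.085},{"dx":-0.028,"dy":-0.0062,"dz":0,"rx":0,"ry":0,"rz":0,"hand":0.085},{"dx":-0.028,"dy":-0.0062,"dz":0,"rx":0,"ry":0,"rz":0,"hand":0.085}]' 40
python3 -m pendant '[{"dx":0,"dy":0,"dz":0,"rx":0,"ry":0,"rz":5.2,"hand":0.085},{"dx":0,"dy":0,"dz":0,"rx":0,"ry":0,"rz":5.2,"hand":0.085},{"dx":0,"dy":0,"dz":0,"rx":0,"ry":0,"rz":5.2,"hand":0.085},{"dx":0,"dy":0,"dz":0,"rx":0,"ry":0,"rz":5.2,"hand":0.085},{"dx":0,"dy":0,"dz":0,"rx":0,"ry":0,"rz":5.2,"hand":0.085},{"dx":0,"dy":0,"dz":0,"rx":0,"ry":0,"rz":5.2,"hand":0.085},{"dx":0,"dy":0,"dz":0,"rx":0,"ry":0,"rz":5.2,"hand":0.085},{"dx":0,"dy":0,"dz":0,"rx":0,"ry":0,"rz":5.2,"hand":0.085},{"dx":0,"dy":0,"dz":0,"rx":0,"ry":0,"rz":5.2,"hand":0.085},{"dx":0,"dy":0,"dz":0,"rx":0,"ry":0,"rz":5.2,"hand":0.085},{"dx":0,"dy":0,"dz":0,"rx":0,"ry":0,"rz":5.2,"hand":0.085},{"dx":0,"dy":0,"dz":0,"rx":0,"ry":0,"rz":5.2,"hand":0.085}]'
python3 to.py .5 -.337 .23 28.1
python3 - <<'E'
from h import *
from rig import manip
st=manip.get_state(); d=manip.get_image("wrist"); c=cam(d,st)
k=[(.062,.075,.008),(-.062,.075,.008),(-.062,-.075,.008),(.062,-.075,.008),(.022,-.04,.108),(-.022,-.04,.108)]
print(proj(c,pose(k,.481,-.3016,.49)).round(0))
E
```

```text
clock: 1.25
position: [0.5001, -0.3373, 0.2312]
ee_rot: [-0.0, 0.707, 0.707, 0.0]
contact_force: [0.7, 0.4, -0.3]
width: 0.0849
gripper_force: 0.0
clock: 2.25
position: [0.5005, -0.3359, 0.2311]
ee_rot: [-0.0, 0.972, 0.236, -0.0]
contact_force: [-0.7, 0.2, -0.5]
width: 0.0851
gripper_force: 0.0
pos [ 0.5005 -0.3359  0.2311] tool y angle -62.66 tilt z [-2.e-04  3.e-04 -1.e+00] F [-0.7  0.2 -0.5] w 0.0851 gf 0.0 t 2.25
tool d [-0.001   0.0007  0.0011] rz -0.76
[[230. 126.]
 [239. 220.]
 [350. 219.]
 [351. 124.]
 [324. 171.]
 [324. 216.]]
```

```bash
python3 - <<'E'
from rig import manip
import cv2,numpy as np
d=manip.get_image("wrist"); im=d["frame"][:,:,::-1]
cv2.imwrite("pics/w2.png",cv2.resize(im[90:240,200:400],(800,600),interpolation=cv2.INTER_CUBIC))
E
```

```text
(no output)
```

View pics/w2.png

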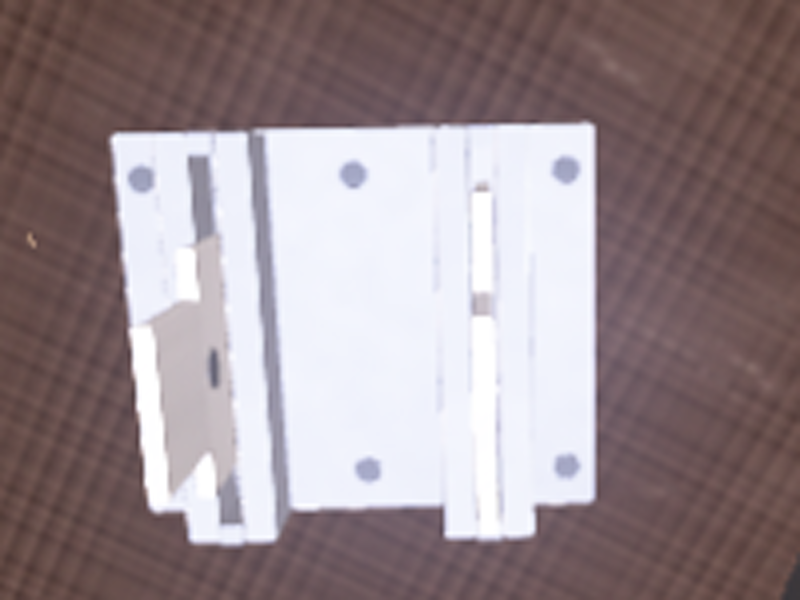

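The wrist crop shows the base corners at crop pixels (112,133), (595,123), (595,503) and (150,510). The right-hand panel is the wide one, nearly filling its slot: its far shoulder end is at (482,185) and the far end of its tab top at (484,316). The left panel is clearly narrower.

```bash
python3 - <<'E'
from h import *
from rig import manip
from scipy.optimize import least_squares
st=manip.get_state(); c=cam(manip.get_image("wrist"),st)
o=lambda L:np.array([(200+(u+.5)/4-.5,90+(v+.5)/4-.5) for u,v in L])
uv=o([(112,133),(595,123),(595,503),(150,510)])
k=[(.062,.075,.008),(.062,-.075,.008),(-.062,-.075,.008),(-.062,.075,.008)]
f=lambda p:(proj(c,pose(k,*p))-uv).ravel()
r=least_squares(f,[.48,-.3,.49]);p=r.x;print("rack",p,np.degrees(p[2]),f(p).round(2))
print("slot",pose([(0,-.04,0)],*p))
print("tab far,near,shoulder far: ",ray(c,o([(484,316)]),.108),ray(c,o([(488,535)]),.108),ray(c,o([(482,185),(482,290)]),.064))
print("expected",pose([(.022,-.04,.108),(-.022,-.04,.108),(.048,-.04,.064),(.022,-.04,.064)],*p))
# caddy divider in w1 not used here
E
python3 to.py .5 -.337 .09 28.1
```

```text
rack [ 0.48358626 -0.29720137  0.50215889] 28.771585113144834 [-0.46 -0.3   0.57 -0.38  0.08  0.33 -0.21  0.56]
slot [[ 0.50283902 -0.33226319  0.        ]]
tab far,near,shoulder far:  [[ 0.51978146 -0.32281871  0.108     ]] [[ 0.47219481 -0.34879573  0.108     ]] [[ 0.54367844 -0.30947576  0.064     ]
 [ 0.51906408 -0.3223266   0.064     ]]
expected [[ 0.52212302 -0.32167417  0.108     ]
 [ 0.48355502 -0.34285221  0.108     ]
 [ 0.5449132  -0.30915987  0.064     ]
 [ 0.52212302 -0.32167417  0.064     ]]
pos [ 0.5006 -0.336   0.2312] tool y angle -62.28 tilt z [-1.e-04  2.e-04 -1.e+00] F [-1.   1.  -0.6] w 0.0852 gf 0.0 t 2.4
tool d [-0.001   0.0007  0.1412] rz -0.38
```

```bash
python3 to.py .5012 -.333 .072 28.8
```

```text
pos [ 0.5006 -0.336   0.2312] tool y angle -62.28 tilt z [-1.e-04  2.e-04 -1.e+00] F [-1.   1.  -0.6] w 0.0852 gf 0.0 t 2.4
tool d [ 0.002  -0.0023  0.1592] rz -1.08
```

```bash
python3 -m pendant '[{"dx":0.002,"dy":-0.0023,"dz":0.01,"rx":0,"ry":0,"rz":-1.1,"hand":0.06},{"dx":0,"dy":0,"dz":0.025,"rx":0,"ry":0,"rz":0,"hand":0.06},{"dx":0,"dy":0,"dz":0.025,"rx":0,"ry":0,"rz":0,"hand":0.06},{"dx":0,"dy":0,"dz":0.025,"rx":0,"ry":0,"rz":0,"hand":0.05},{"dx":0,"dy":0,"dz":0.02,"rx":0,"ry":0,"rz":0,"hand":0.05},{"dx":0,"dy":0,"dz":0.015,"rx":0,"ry":0,"rz":0,"hand":0.05},{"dx":0,"dy":0,"dz":0,"rx":0,"ry":0,"rz":0,"hand":0.05},{"dx":0,"dy":0,"dz":0,"rx":0,"ry":0,"rz":0,"hand":0.05}]'
python3 to.py .5012 -.333 .072 28.8
```

```text
clock: 3.07
position: [0.5007, -0.3323, 0.1101]
ee_rot: [-0.001, 0.969, 0.249, -0.001]
contact_force: [0.8, -0.0, 0.5]
width: 0.0501
gripper_force: 0.0
pos [ 0.5007 -0.3323  0.1101] tool y angle -61.22 tilt z [-0.002   0.0018 -1.    ] F [ 0.8 -0.   0.5] w 0.0501 gf 0.0 t 3.0667
tool d [0.0001 0.0009 0.0381] rz -0.02
```

```bash
python3 -m pendant '[{"dx":0,"dy":0.0007,"dz":0.013,"rx":0,"ry":0,"rz":0,"hand":0.04},{"dx":0,"dy":0,"dz":0.013,"rx":0,"ry":0,"rz":0,"hand":0.04},{"dx":0,"dy":0,"dz":0.012,"rx":0,"ry":0,"rz":0,"hand":0.04},{"dx":0,"dy":0,"dz":0,"rx":0,"ry":0,"rz":0,"hand":0.04},{"dx":0,"dy":0,"dz":0,"rx":0,"ry":0,"rz":0,"hand":0.04}]'
python3 to.py .5012 -.333 .072 28.8
```

```text
clock: 3.48
position: [0.5021, -0.3339, 0.0741]
ee_rot: [0.0, 0.969, 0.248, 0.0]
contact_force: [0.7, 0.4, 0.9]
width: 0.0401
gripper_force: 0.0
pos [ 0.5021 -0.3339  0.0741] tool y angle -61.26 tilt z [ 8.e-04 -6.e-04 -1.e+00] F [0.7 0.4 0.9] w 0.0401 gf 0.0 t 3.4833
tool d [-0.0003 -0.0012  0.0021] rz -0.06
```

```bash
python3 -m pendant '[{"dx":0,"dy":-0.0006,"dz":0.002,"rx":0,"ry":0,"rz":0,"hand":0.02},{"dx":0,"dy":0,"dz":0,"rx":0,"ry":0,"rz":0,"hand":0.012},{"dx":0,"dy":0,"dz":0,"rx":0,"ry":0,"rz":0,"hand":0.009},{"dx":0,"dy":0,"dz":0,"rx":0,"ry":0,"rz":0,"hand":0.009},{"dx":0,"dy":0,"dz":0,"rx":0,"ry":0,"rz":0,"hand":0.009}]' 40
python3 to.py .5012 -.333 .072 28.8
python3 -m pendant '[{"dx":0,"dy":0,"dz":0,"rx":0,"ry":0,"rz":0,"hand":0},{"dx":0,"dy":0,"dz":0,"rx":0,"ry":0,"rz":0,"hand":0},{"dx":0,"dy":0,"dz":0,"rx":0,"ry":0,"rz":0,"hand":0},{"dx":0,"dy":0,"dz":0,"rx":0,"ry":0,"rz":0,"hand":0},{"dx":0,"dy":0,"dz":0,"rx":0,"ry":0,"rz":0,"hand":0},{"dx":0,"dy":0,"dz":0,"rx":0,"ry":0,"rz":0,"hand":0}]' 40
python3 to.py .5012 -.333 .072 28.8
```

```text
clock: 3.9
position: [0.5016, -0.3333, 0.0718]
ee_rot: [0.0, 0.969, 0.248, 0.0]
contact_force: [-0.2, -0.0, 0.4]
width: 0.0085
gripper_force: 0.0
pos [ 0.5016 -0.3333  0.0718] tool y angle -61.3 tilt z [ 7.e-04 -5.e-04 -1.e+00] F [-0.2 -0.   0.4] w 0.0085 gf 0.0 t 3.9
tool d [-0.0002 -0.0004 -0.0002] rz -0.1
clock: 4.4
position: [0.5017, -0.3334, 0.0718]
ee_rot: [0.0, 0.969, 0.248, 0.0]
contact_force: [0.9, 0.1, 4.0]
width: 0.0044
gripper_force: 39.6
pos [ 0.5017 -0.3334  0.0718] tool y angle -61.3 tilt z [ 9.e-04 -7.e-04 -1.e+00] F [0.9 0.1 4. ] w 0.0044 gf 39.59052264690399 t 4.4
tool d [-0.0003 -0.0006 -0.0002] rz -0.1
```

```bash
python3 -m pendant '[{"dx":0,"dy":0,"dz":-0.005,"rx":0,"ry":0,"rz":0,"hand":0},{"dx":0,"dy":0,"dz":-0.01,"rx":0,"ry":0,"rz":0,"hand":0},{"dx":0,"dy":0,"dz":-0.015,"rx":0,"ry":0,"rz":0,"hand":0},{"dx":0,"dy":0,"dz":-0.025,"rx":0,"ry":0,"rz":0,"hand":0},{"dx":0,"dy":0,"dz":-0.03,"rx":0,"ry":0,"rz":0,"hand":0},{"dx":0,"dy":0,"dz":-0.03,"rx":0,"ry":0,"rz":0,"hand":0},{"dx":0,"dy":0,"dz":-0.03,"rx":0,"ry":0,"rz":0,"hand":0},{"dx":0,"dy":0,"dz":-0.02,"rx":0,"ry":0,"rz":0,"hand":0},{"dx":0,"dy":0,"dz":-0.01,"rx":0,"ry":0,"rz":0,"hand":0},{"dx":0,"dy":0,"dz":0,"rx":0,"ry":0,"rz":0,"hand":0}]'
python3 to.py .42 .14 .247 21.5
python3 - <<'E'
from h import *
import cv2
from scipy.optimize import least_squares
from rig import manip
d=manip.get_image("wrist")
st=dict(position=np.array([.574486,0,.230428]),ee_rot=np.array([-7.09659970e-04,  7.07112558e-01,  7.07100422e-01, -5.66279367e-04]))
c=cam(d,st)
C=[(-.055,-.13,.06),(.055,-.13,.06)]
print(ray(c,[(303,185),(397,149)],.06),pose(C,.555,.1315,.3756))
E
```

```text
clock: 5.23
position: [0.5022, -0.3336, 0.2492]
ee_rot: [0.002, 0.969, 0.248, 0.001]
contact_force: [0.1, -0.2, -0.3]
width: 0.0049
gripper_force: 39.4
pos [ 0.5022 -0.3336  0.2492] tool y angle -61.29 tilt z [ 0.0038 -0.003  -1.    ] F [ 0.1 -0.2 -0.3] w 0.0049 gf 39.36051964759827 t 5.2333
tool d [ 0.1554 -0.4549  0.0005] rz 7.21
[[ 0.55163391 -0.00329177  0.06      ]
 [ 0.65362609  0.03664716  0.06      ]] [[ 0.55152218 -0.00961309  0.06      ]
 [ 0.65385382  0.03073829  0.06      ]]
```

```bash
python3 -m pendant '[{"dx":0.005,"dy":-0.015,"dz":0,"rx":0,"ry":0,"rz":0.5,"hand":0},{"dx":0.010,"dy":-0.03,"dz":0,"rx":0,"ry":0,"rz":0,"hand":0},{"dx":0.013,"dy":-0.038,"dz":0,"rx":0,"ry":0,"rz":0,"hand":0},{"dx":0.013,"dy":-0.038,"dz":0,"rx":0,"ry":0,"rz":0,"hand":0},{"dx":0.013,"dy":-0.038,"dz":0,"rx":0,"ry":0,"rz":0,"hand":0},{"dx":0.013,"dy":-0.038,"dz":0,"rx":0,"ry":0,"rz":0,"hand":0},{"dx":0.013,"dy":-0.038,"dz":0,"rx":0,"ry":0,"rz":0,"hand":0},{"dx":0.013,"dy":-0.038,"dz":0,"rx":0,"ry":0,"rz":0,"hand":0},{"dx":0.013,"dy":-0.038,"dz":0,"rx":0,"ry":0,"rz":0,"hand":0},{"dx":0.013,"dy":-0.038,"dz":0,"rx":0,"ry":0,"rz":0,"hand":0},{"dx":0.013,"dy":-0.038,"dz":0,"rx":0,"ry":0,"rz":0,"hand":0},{"dx":0.013,"dy":-0.038,"dz":0,"rx":0,"ry":0,"rz":0,"hand":0}]'
python3 -m pendant '[{"dx":0.008,"dy":-0.02,"dz":0,"rx":0,"ry":0,"rz":0,"hand":0},{"dx":0.002,"dy":-0.005,"dz":0,"rx":0,"ry":0,"rz":0,"hand":0},{"dx":0,"dy":0,"dz":0,"rx":0,"ry":0,"rz":3.5,"hand":0},{"dx":0,"dy":0,"dz":0,"rx":0,"ry":0,"rz":3.2,"hand":0},{"dx":0,"dy":0,"dz":0,"rx":0,"ry":0,"rz":0,"hand":0},{"dx":0,"dy":0,"dz":0,"rx":0,"ry":0,"rz":0,"hand":0},{"dx":0,"dy":0,"dz":0,"rx":0,"ry":0,"rz":0,"hand":0}]'
python3 to.py .43 .15 .247 21.5
python3 - <<'E'
from h import *
from rig import manip
st=manip.get_state(); d=manip.get_image("wrist"); c=cam(d,st)
im=d["frame"][:,:,::-1]; np.save("w3.npy",st["position"]); np.save("w3q.npy",st["ee_rot"])
C=[(-.055,.13,.06),(.055,.13,.06),(.055,-.13,.06),(-.055,-.13,.06)]
print(proj(c,pose(C,.555,.1375,.3756)).round(0))
cv2.imwrite("pics/w3.png",im)
E
```

```text
clock: 6.28
position: [0.4259, 0.1115, 0.2442]
ee_rot: [-0.0, 0.97, 0.243, -0.002]
contact_force: [1.2, 0.6, -0.7]
width: 0.0046
gripper_force: 39.3
clock: 6.87
position: [0.4249, 0.136, 0.2455]
ee_rot: [0.0, 0.982, 0.187, -0.001]
contact_force: [-0.5, -0.4, -0.4]
width: 0.0044
gripper_force: 39.4
pos [0.4249 0.136  0.2455] tool y angle -68.49 tilt z [-1.7e-03 -6.0e-04 -1.0e+00] F [-0.5 -0.4 -0.4] w 0.0044 gf 39.38456833362579 t 6.8667
tool d [ 0.0099 -0.0112 -0.0015] rz 0.01
[[247. 120.]
 [240.   7.]
 [498.   8.]
 [483. 120.]]
```

View pics/w3.png

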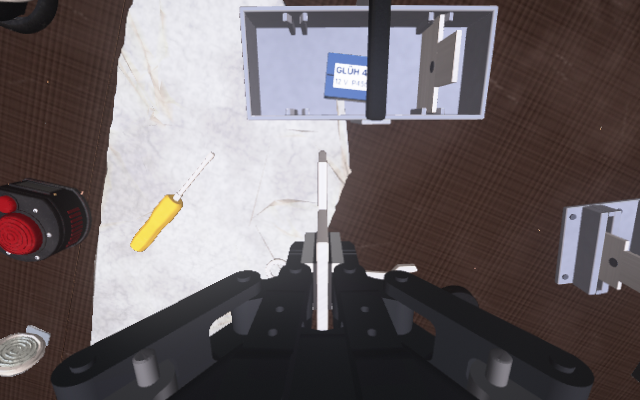

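The wrist view shows the caddy rim at about (240,7), (497,8), (484,120) and (247,120), close to the prediction. The guides of the empty end are near x = 298, and the held panel is edge-on at x = 322. I'll enlarge this for exact pixels.

```bash
python3 - <<'E'
import cv2,numpy as np
im=cv2.imread("pics/w3.png")
a=cv2.resize(im[0:130,235:503],(804,390),interpolation=cv2.INTER_CUBIC)[:,:800]
b=cv2.resize(im[145:250,290:350],(360,630),interpolation=cv2.INTER_CUBIC)
out=np.zeros((600,800,3),np.uint8); out[:390]=a
out[395:600,:]=cv2.resize(im[146:180,256:389],(800,205),interpolation=cv2.INTER_CUBIC)
cv2.imwrite("pics/w3c.png",out)
E
```

```text
(no output)
```

View pics/w3c.png

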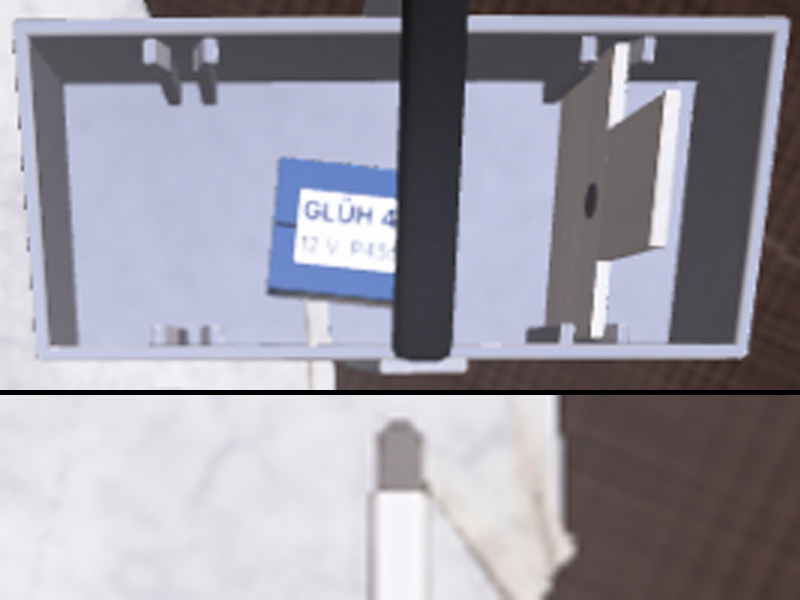

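In the enlarged view the rim corners are at crop pixels (13,20), (788,17), (742,357) and (38,358). The far slot centre is about (181,50) and the near one about (186,333). The held panel's shoulder end is at (401,492) and its foot end at (400,427) in the lower strip.

```bash
python3 - <<'E'
from h import *
from rig import manip
from scipy.optimize import least_squares
st=dict(position=np.load("w3.npy"),ee_rot=np.load("w3q.npy")); c=cam(manip.get_image("wrist"),st)
o=lambda L:np.array([(235+(u+.5)/3-.5,(v+.5)/3-.5) for u,v in L])
uv=o([(13,20),(788,17),(742,357),(38,358)])
C=[(-.055,.13,.06),(.055,.13,.06),(.055,-.13,.06),(-.055,-.13,.06)]
C=[C[1],C[2],C[3],C[0]]
f=lambda p:(proj(c,pose(C,*p))-uv).ravel()
p=least_squares(f,[.555,.1375,.3756]).x;print("caddy",p,np.degrees(p[2]),f(p).round(2))
print("seat",pose([(0,.075,0)],*p),"bar",p[:2])
s=ray(c,o([(181,50),(186,333)]),.057); print("slot ends",s,"mid",s.mean(0),"yaw",np.degrees(np.arctan2(*(s[0]-s[1])[1::-1])))
print("exp",pose([(.049,.075,.057),(-.049,.075,.057)],*p))
q=lambda u,v:(256+(u+.5)/6.015-.5,146+(v-395+.5)/6.03-.5)
zt=st["position"][2]
Rt=rot(st["ee_rot"])
for uvp,z in [(q(401,492),zt-.008),(q(400,427),zt-.064)]:
    w=ray(c,[uvp],z)[0]; print("panel end in tool",(Rt.T@(w-st["position"])).round(4))
E
```

```text
caddy [0.55586128 0.13877906 0.38151785] 21.85936257696145 [ 0.21 -0.09 -0.3   0.44  0.53 -0.47 -0.44  0.09]
seat [[0.52793655 0.2083866  0.        ]] bar [0.55586128 0.13877906]
slot ends [[0.57113865 0.22503144 0.057     ]
 [0.48479412 0.19126888 0.057     ]] mid [0.52796638 0.20815016 0.057     ] yaw 21.35656180580388
exp [[0.57341348 0.22663075 0.057     ]
 [0.48245963 0.19014245 0.057     ]]
panel end in tool [ 0.0462 -0.0013  0.0079]
panel end in tool [ 0.0458 -0.0014  0.0639]
```

```bash
python3 to.py .5304 .2078 .2 21.7
```

```text
pos [0.4251 0.1361 0.2459] tool y angle -68.51 tilt z [-8.e-04 -3.e-04 -1.e+00] F [ 0.7 -0.  -0.4] w 0.0048 gf 39.38887059688568 t 6.9667
tool d [ 0.1243 -0.0281  0.0458] rz -0.21
```

```bash
python3 -m pendant '[{"dx":0.01,"dy":-0.002,"dz":0,"rx":0,"ry":0,"rz":-0.2,"hand":0},{"dx":0.02,"dy":-0.005,"dz":0,"rx":0,"ry":0,"rz":0,"hand":0},{"dx":0.025,"dy":-0.006,"dz":0,"rx":0,"ry":0,"rz":0,"hand":0},{"dx":0.025,"dy":-0.006,"dz":0,"rx":0,"ry":0,"rz":0,"hand":0},{"dx":0.025,"dy":-0.005,"dz":0.01,"rx":0,"ry":0,"rz":0,"hand":0},{"dx":0.0143,"dy":-0.003,"dz":0.015,"rx":0,"ry":0,"rz":0,"hand":0},{"dx":0.005,"dy":-0.001,"dz":0.013,"rx":0,"ry":0,"rz":0,"hand":0},{"dx":0,"dy":0,"dz":0.008,"rx":0,"ry":0,"rz":0,"hand":0},{"dx":0,"dy":0,"dz":0,"rx":0,"ry":0,"rz":0,"hand":0},{"dx":0,"dy":0,"dz":0,"rx":0,"ry":0,"rz":0,"hand":0},{"dx":0,"dy":0,"dz":0,"rx":0,"ry":0,"rz":0,"hand":0}]'
python3 to.py .5304 .2078 .135 21.7
```

```text
clock: 7.88
position: [0.5305, 0.2085, 0.2012]
ee_rot: [-0.0, 0.982, 0.188, 0.001]
contact_force: [0.9, 0.0, -0.0]
width: 0.0048
gripper_force: 39.4
pos [0.5305 0.2085 0.2012] tool y angle -68.31 tilt z [ 1.3e-03  3.0e-04 -1.0e+00] F [ 0.9  0.  -0. ] w 0.0048 gf 39.399075508117676 t 7.8833
tool d [-0.0004  0.0006  0.0662] rz -0.01
```

```bash
python3 -m pendant '[{"dx":0,"dy":0.0004,"dz":0.02,"rx":0,"ry":0,"rz":0,"hand":0},{"dx":0,"dy":0,"dz":0.02,"rx":0,"ry":0,"rz":0,"hand":0},{"dx":0,"dy":0,"dz":0.016,"rx":0,"ry":0,"rz":0,"hand":0},{"dx":0,"dy":0,"dz":0.01,"rx":0,"ry":0,"rz":0,"hand":0},{"dx":0,"dy":0,"dz":0,"rx":0,"ry":0,"rz":0,"hand":0},{"dx":0,"dy":0,"dz":0,"rx":0,"ry":0,"rz":0,"hand":0},{"dx":0,"dy":0,"dz":0,"rx":0,"ry":0,"rz":0,"hand":0}]'
python3 to.py .5304 .2078 .135 21.7
python3 - <<'E'
from h import *
from rig import manip
im=manip.get_image("wrist")["frame"][:,:,::-1]; s=manip.get_image("side")["frame"][:,:,::-1]
a=cv2.resize(im[40:240,220:420],(500,500),interpolation=cv2.INTER_CUBIC); b=cv2.resize(s[100:225,265:340],(300,500),interpolation=cv2.INTER_CUBIC)
cv2.imwrite("pics/w4.png",np.hstack([a,b]))
E
```

```text
clock: 8.47
position: [0.5315, 0.2084, 0.1358]
ee_rot: [-0.0, 0.982, 0.188, 0.001]
contact_force: [0.2, -0.6, 0.1]
width: 0.0045
gripper_force: 39.4
pos [0.5315 0.2084 0.1358] tool y angle -68.3 tilt z [ 2.8e-03  7.0e-04 -1.0e+00] F [ 0.2 -0.6  0.1] w 0.0045 gf 39.40181314945221 t 8.4667
tool d [-0.0012  0.0002  0.0008] rz -0.0
```

View pics/w4.png

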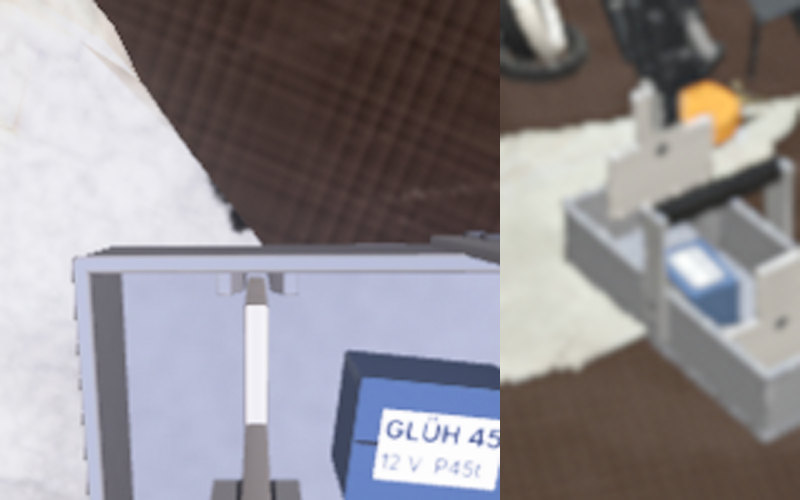

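The held panel's foot end at (257,285) sits centrally between the rib outer edges at x = 217 and 298, just above the guides. I'll lower it now.

```bash
python3 -m pendant '[{"dx":-0.0008,"dy":0,"dz":0.008,"rx":0,"ry":0,"rz":0,"hand":0},{"dx":0,"dy":0,"dz":0.008,"rx":0,"ry":0,"rz":0,"hand":0},{"dx":0,"dy":0,"dz":0.006,"rx":0,"ry":0,"rz":0,"hand":0},{"dx":0,"dy":0,"dz":0.003,"rx":0,"ry":0,"rz":0,"hand":0},{"dx":0,"dy":0,"dz":0,"rx":0,"ry":0,"rz":0,"hand":0}]'
python3 -m pendant '[{"dx":0,"dy":0,"dz":0.004,"rx":0,"ry":0,"rz":0,"hand":0},{"dx":0,"dy":0,"dz":0.004,"rx":0,"ry":0,"rz":0,"hand":0},{"dx":0,"dy":0,"dz":0.004,"rx":0,"ry":0,"rz":0,"hand":0},{"dx":0,"dy":0,"dz":0.004,"rx":0,"ry":0,"rz":0,"hand":0},{"dx":0,"dy":0,"dz":0,"rx":0,"ry":0,"rz":0,"hand":0}]'
python3 to.py .5304 .2078 .068 21.7
```

```text
clock: 8.98
position: [0.5289, 0.2077, 0.1079]
ee_rot: [0.0, 0.982, 0.188, -0.001]
contact_force: [0.6, 0.5, -1.0]
width: 0.0046
gripper_force: 39.4
clock: 9.4
position: [0.5292, 0.2078, 0.0923]
ee_rot: [0.0, 0.982, 0.188, -0.001]
contact_force: [0.0, 0.1, -0.2]
width: 0.0048
gripper_force: 39.4
pos [0.5292 0.2078 0.0923] tool y angle -68.3 tilt z [-1.6e-03 -5.0e-04 -1.0e+00] F [ 0.   0.1 -0.2] w 0.0048 gf 39.40152704715729 t 9.4
tool d [0.0012 0.0004 0.0243] rz -0.0
```

```bash
python3 -m pendant '[{"dx":0.0005,"dy":0.0002,"dz":0.005,"rx":0,"ry":0,"rz":0,"hand":0},{"dx":0,"dy":0,"dz":0.005,"rx":0,"ry":0,"rz":0,"hand":0},{"dx":0,"dy":0,"dz":0.005,"rx":0,"ry":0,"rz":0,"hand":0},{"dx":0,"dy":0,"dz":0.004,"rx":0,"ry":0,"rz":0,"hand":0},{"dx":0,"dy":0,"dz":0.002,"rx":0,"ry":0,"rz":0,"hand":0},{"dx":0,"dy":0,"dz":0,"rx":0,"ry":0,"rz":0,"hand":0}]'
python3 -m pendant '[{"dx":0,"dy":0,"dz":0.001,"rx":0,"ry":0,"rz":0,"hand":0},{"dx":0,"dy":0,"dz":0.001,"rx":0,"ry":0,"rz":0,"hand":0},{"dx":0,"dy":0,"dz":0.001,"rx":0,"ry":0,"rz":0,"hand":0},{"dx":0,"dy":0,"dz":0,"rx":0,"ry":0,"rz":0,"hand":0},{"dx":0,"dy":0,"dz":0,"rx":0,"ry":0,"rz":0,"hand":0}]'
python3 to.py .5304 .2078 .068 21.7
```

```text
clock: 9.9
position: [0.5298, 0.2078, 0.0716]
ee_rot: [0.0, 0.982, 0.188, -0.001]
contact_force: [-0.3, -0.2, 0.6]
width: 0.0046
gripper_force: 39.4
clock: 10.32
position: [0.5303, 0.208, 0.0694]
ee_rot: [0.0, 0.982, 0.188, 0.0]
contact_force: [-0.2, -1.1, -0.2]
width: 0.0044
gripper_force: 39.4
pos [0.5303 0.208  0.0694] tool y angle -68.3 tilt z [ 2.e-04  0.e+00 -1.e+00] F [-0.2 -1.1 -0.2] w 0.0044 gf 39.40178632736206 t 10.3167
tool d [0.     0.0002 0.0014] rz 0.0
```

```bash
python3 -m pendant '[{"dx":0,"dy":0,"dz":0.001,"rx":0,"ry":0,"rz":0,"hand":0},{"dx":0,"dy":0,"dz":0.001,"rx":0,"ry":0,"rz":0,"hand":0},{"dx":0,"dy":0,"dz":0,"rx":0,"ry":0,"rz":0,"hand":0},{"dx":0,"dy":0,"dz":0,"rx":0,"ry":0,"rz":0,"hand":0}]'
python3 to.py .5304 .2078 .068 21.7
```

```text
clock: 10.65
position: [0.5305, 0.208, 0.0678]
ee_rot: [-0.0, 0.982, 0.188, 0.0]
contact_force: [-0.2, -0.8, 2.9]
width: 0.0043
gripper_force: 39.8
pos [0.5305 0.208  0.0678] tool y angle -68.3 tilt z [ 8.e-04  2.e-04 -1.e+00] F [-0.2 -0.8  2.9] w 0.0043 gf 39.831132888793945 t 10.65
tool d [-0.0002  0.0001 -0.0002] rz 0.0
```

Contact came at the expected depth (TCP z 0.0678, Fz about 3 N). I'll release and rise.

```bash
python3 -m pendant '[{"dx":0,"dy":0,"dz":-0.0005,"rx":0,"ry":0,"rz":0,"hand":0.01},{"dx":0,"dy":0,"dz":0,"rx":0,"ry":0,"rz":0,"hand":0.02},{"dx":0,"dy":0,"dz":0,"rx":0,"ry":0,"rz":0,"hand":0.03},{"dx":0,"dy":0,"dz":0,"rx":0,"ry":0,"rz":0,"hand":0.03},{"dx":0,"dy":0,"dz":-0.01,"rx":0,"ry":0,"rz":0,"hand":0.03},{"dx":0,"dy":0,"dz":-0.02,"rx":0,"ry":0,"rz":0,"hand":0.03},{"dx":0,"dy":0,"dz":-0.03,"rx":0,"ry":0,"rz":0,"hand":0.03},{"dx":0,"dy":0,"dz":-0.03,"rx":0,"ry":0,"rz":0,"hand":0.03},{"dx":0,"dy":0,"dz":-0.03,"rx":0,"ry":0,"rz":0,"hand":0.03},{"dx":0,"dy":0,"dz":-0.02,"rx":0,"ry":0,"rz":0,"hand":0.05},{"dx":0,"dy":0,"dz":-0.01,"rx":0,"ry":0,"rz":0,"hand":0.05},{"dx":0,"dy":0,"dz":0,"rx":0,"ry":0,"rz":0,"hand":0.05}]'
python3 -m pendant '[{"dx":-0.01,"dy":0,"dz":0,"rx":0,"ry":0,"rz":0,"hand":0.05},{"dx":-0.02,"dy":0,"dz":0,"rx":0,"ry":0,"rz":0,"hand":0.05},{"dx":-0.03,"dy":0,"dz":0,"rx":0,"ry":0,"rz":0,"hand":0.05},{"dx":-0.03,"dy":0.01,"dz":0,"rx":0,"ry":0,"rz":0,"hand":0.05},{"dx":-0.02,"dy":0.02,"dz":0,"rx":0,"ry":0,"rz":0,"hand":0.05},{"dx":-0.01,"dy":0.02,"dz":0,"rx":0,"ry":0,"rz":0,"hand":0.05},{"dx":0,"dy":0.01,"dz":0,"rx":0,"ry":0,"rz":0,"hand":0.05},{"dx":0,"dy":0,"dz":0,"rx":0,"ry":0,"rz":0,"hand":0.05},{"dx":0,"dy":0,"dz":0,"rx":0,"ry":0,"rz":0,"hand":0.05}]'
python3 to.py .5561 .1382 .2 21.7
python3 - <<'E'
from h import *
from rig import manip
st=manip.get_state()
c=cam(manip.get_image("wrist"),st); im=manip.get_image("wrist")["frame"][:,:,::-1]
P=(.5559,.1388,.3795)
print(proj(c,pose([(.055,0,.13),(-.055,0,.13),(.022,.075,.104),(-.022,.075,.104),(.048,.075,.06),(-.048,.075,.06),(.055,-.13,.06),(-.055,-.13,.06),(.055,.13,.06),(-.055,.13,.06)],*P)).round(1))
cv2.imwrite("pics/w5.png",cv2.resize(im[0:240,160:480],(800,600),interpolation=cv2.INTER_CUBIC))
E
```

```text
clock: 11.65
position: [0.5317, 0.2084, 0.2209]
ee_rot: [-0.0, 0.982, 0.188, 0.003]
contact_force: [-0.0, -0.7, 0.5]
width: 0.0499
gripper_force: 0.0
clock: 12.4
position: [0.4407, 0.1079, 0.2168]
ee_rot: [-0.001, 0.982, 0.187, -0.001]
contact_force: [-0.2, -0.4, 0.3]
width: 0.05
gripper_force: 0.0
pos [0.4407 0.1079 0.2168] tool y angle -68.39 tilt z [-1.9e-03  7.0e-04 -1.0e+00] F [-0.2 -0.4  0.3] w 0.05 gf 0.0 t 12.4
tool d [0.1185 0.0143 0.0166] rz -0.09
[[ 3.445e+02 -4.220e+01]
 [ 3.420e+02  1.244e+02]
 [ 2.468e+02  2.420e+01]
 [ 2.503e+02  8.310e+01]
 [ 2.571e+02  7.800e+00]
 [ 2.626e+02  1.159e+02]
 [ 4.808e+02 -4.000e-01]
 [ 4.661e+02  1.231e+02]
 [ 1.968e+02 -2.000e-01]
 [ 2.087e+02  1.233e+02]]
```

View pics/w5.png

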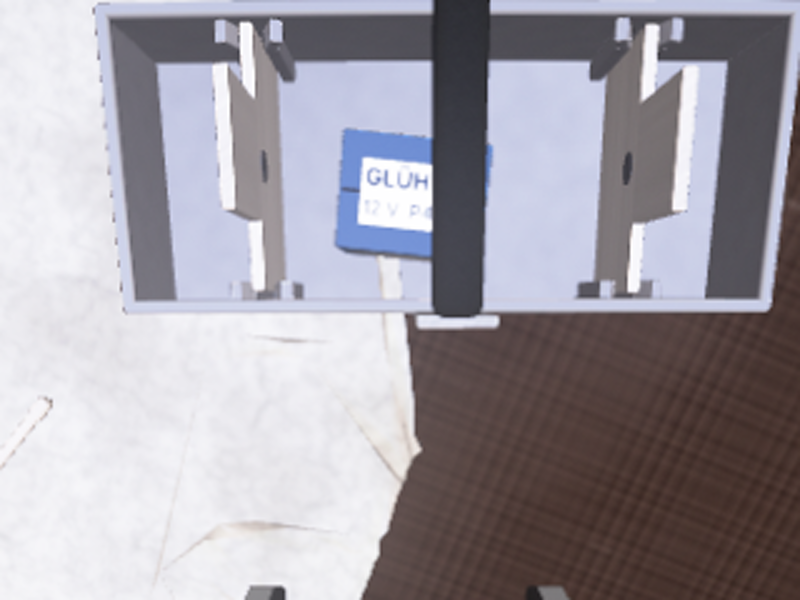

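The panel is seated. Its tab top is at (220,65)–(228,210) and its shoulders at (247,25) and (259,290), matching the prediction and mirroring the fixed divider. The box is still under the bar, so I'll move over the bar.

```bash
python3 -m pendant '[{"dx":0.01,"dy":0.002,"dz":0,"rx":0,"ry":0,"rz":0,"hand":0.05},{"dx":0.02,"dy":0.003,"dz":0,"rx":0,"ry":0,"rz":0,"hand":0.05},{"dx":0.03,"dy":0.004,"dz":0,"rx":0,"ry":0,"rz":0,"hand":0.05},{"dx":0.03,"dy":0.003,"dz":0,"rx":0,"ry":0,"rz":0,"hand":0.05},{"dx":0.02,"dy":0.002,"dz":0.01,"rx":0,"ry":0,"rz":0,"hand":0.05},{"dx":0.0085,"dy":0.0003,"dz":0.02,"rx":0,"ry":0,"rz":0,"hand":0.05},{"dx":0,"dy":0,"dz":0.02,"rx":0,"ry":0,"rz":0,"hand":0.05},{"dx":0,"dy":0,"dz":0.01,"rx":0,"ry":0,"rz":0,"hand":0.05},{"dx":0,"dy":0,"dz":0,"rx":0,"ry":0,"rz":0,"hand":0.05},{"dx":0,"dy":0,"dz":0,"rx":0,"ry":0,"rz":0,"hand":0.05}]'
python3 to.py .5561 .1382 .099 21.7
```

```text
clock: 13.33
position: [0.5563, 0.1389, 0.1573]
ee_rot: [-0.0, 0.982, 0.189, -0.001]
contact_force: [0.7, 0.2, 0.6]
width: 0.0501
gripper_force: 0.0
pos [0.5563 0.1389 0.1573] tool y angle -68.26 tilt z [-0.0012 -0.     -1.    ] F [0.7 0.2 0.6] w 0.0501 gf 0.0 t 13.3333
tool d [-0.0004  0.0006  0.0583] rz 0.04
```

```bash
python3 -m pendant '[{"dx":0,"dy":0.0004,"dz":0.015,"rx":0,"ry":0,"rz":0,"hand":0.05},{"dx":0,"dy":0,"dz":0.02,"rx":0,"ry":0,"rz":0,"hand":0.05},{"dx":0,"dy":0,"dz":0.015,"rx":0,"ry":0,"rz":0,"hand":0.05},{"dx":0,"dy":0,"dz":0.008,"rx":0,"ry":0,"rz":0,"hand":0.05},{"dx":0,"dy":0,"dz":0,"rx":0,"ry":0,"rz":0,"hand":0.04},{"dx":0,"dy":0,"dz":0,"rx":0,"ry":0,"rz":0,"hand":0.03},{"dx":0,"dy":0,"dz":0,"rx":0,"ry":0,"rz":0,"hand":0.022}]'
python3 to.py .5561 .1382 .099 21.7
python3 -m pendant '[{"dx":0,"dy":0,"dz":0,"rx":0,"ry":0,"rz":0,"hand":0.018},{"dx":0,"dy":0,"dz":0,"rx":0,"ry":0,"rz":0,"hand":0.016},{"dx":0,"dy":0,"dz":0,"rx":0,"ry":0,"rz":0,"hand":0.01},{"dx":0,"dy":0,"dz":0,"rx":0,"ry":0,"rz":0,"hand":0},{"dx":0,"dy":0,"dz":0,"rx":0,"ry":0,"rz":0,"hand":0},{"dx":0,"dy":0,"dz":0,"rx":0,"ry":0,"rz":0,"hand":0},{"dx":0,"dy":0,"dz":0,"rx":0,"ry":0,"rz":0,"hand":0}]' 100
python3 to.py .5561 .1382 .099 21.7
```

```text
clock: 13.92
position: [0.5577, 0.1382, 0.1013]
ee_rot: [0.0, 0.982, 0.188, 0.001]
contact_force: [0.5, -0.4, 0.2]
width: 0.022
gripper_force: 0.0
pos [0.5577 0.1382 0.1013] tool y angle -68.3 tilt z [ 2.9e-03  4.0e-04 -1.0e+00] F [ 0.5 -0.4  0.2] w 0.022 gf 0.0 t 13.9167
tool d [-0.0014 -0.0006  0.0023] rz -0.0
clock: 14.5
position: [0.5577, 0.1376, 0.1014]
ee_rot: [0.001, 0.982, 0.188, 0.002]
contact_force: [0.9, -2.8, 5.8]
width: 0.0142
gripper_force: 97.9
pos [0.5577 0.1376 0.1014] tool y angle -68.27 tilt z [ 3.3e-03 -6.0e-04 -1.0e+00] F [ 0.9 -2.8  5.8] w 0.0142 gf 97.881098985672 t 14.5
tool d [-0.0013 -0.0012  0.0024] rz 0.03
```

```bash
python3 -m pendant '[{"dx":0,"dy":0,"dz":-0.001,"rx":0,"ry":0,"rz":0,"hand":0},{"dx":0,"dy":0,"dz":-0.002,"rx":0,"ry":0,"rz":0,"hand":0},{"dx":0,"dy":0,"dz":-0.003,"rx":0,"ry":0,"rz":0,"hand":0},{"dx":0,"dy":0,"dz":-0.003,"rx":0,"ry":0,"rz":0,"hand":0},{"dx":0,"dy":0,"dz":-0.003,"rx":0,"ry":0,"rz":0,"hand":0},{"dx":0,"dy":0,"dz":-0.003,"rx":0,"ry":0,"rz":0,"hand":0},{"dx":0,"dy":0,"dz":-0.002,"rx":0,"ry":0,"rz":0,"hand":0},{"dx":0,"dy":0,"dz":-0.001,"rx":0,"ry":0,"rz":0,"hand":0},{"dx":0,"dy":0,"dz":0,"rx":0,"ry":0,"rz":0,"hand":0},{"dx":0,"dy":0,"dz":0,"rx":0,"ry":0,"rz":0,"hand":0}]'
python3 to.py .5561 .1382 .2014 21.7
python3 - <<'E'
from rig import manip
print(manip.get_state()["moment"])
E
```

```text
clock: 15.33
position: [0.5565, 0.138, 0.1178]
ee_rot: [-0.0, 0.982, 0.188, 0.0]
contact_force: [-0.3, 0.9, -7.2]
width: 0.0144
gripper_force: 97.6
pos [0.5565 0.138  0.1178] tool y angle -68.3 tilt z [ 1.e-04  0.e+00 -1.e+00] F [-0.3  0.9 -7.2] w 0.0144 gf 97.57385015487671 t 15.3333
tool d [-0.0003 -0.0003 -0.0836] rz 0.0
[-0.02351482  0.00808287  0.01859557]
```

The caddy is clear of the table: 7.2 N on the wrist and almost no moment, so it hangs balanced. Continuing to 10 cm.

```bash
python3 -m pendant '[{"dx":0,"dy":0,"dz":-0.003,"rx":0,"ry":0,"rz":0,"hand":0},{"dx":0,"dy":0,"dz":-0.006,"rx":0,"ry":0,"rz":0,"hand":0},{"dx":0,"dy":0,"dz":-0.009,"rx":0,"ry":0,"rz":0,"hand":0},{"dx":0,"dy":0,"dz":-0.01,"rx":0,"ry":0,"rz":0,"hand":0},{"dx":0,"dy":0,"dz":-0.01,"rx":0,"ry":0,"rz":0,"hand":0},{"dx":0,"dy":0,"dz":-0.01,"rx":0,"ry":0,"rz":0,"hand":0},{"dx":0,"dy":0,"dz":-0.01,"rx":0,"ry":0,"rz":0,"hand":0},{"dx":0,"dy":0,"dz":-0.01,"rx":0,"ry":0,"rz":0,"hand":0},{"dx":0,"dy":0,"dz":-0.008,"rx":0,"ry":0,"rz":0,"hand":0},{"dx":0,"dy":0,"dz":-0.005,"rx":0,"ry":0,"rz":0,"hand":0},{"dx":0,"dy":0,"dz":-0.002,"rx":0,"ry":0,"rz":0,"hand":0},{"dx":0,"dy":0,"dz":0,"rx":0,"ry":0,"rz":0,"hand":0}]'
python3 -m pendant '[{"dx":0,"dy":0,"dz":0,"rx":0,"ry":0,"rz":0,"hand":0},{"dx":0,"dy":0,"dz":0,"rx":0,"ry":0,"rz":0,"hand":0},{"dx":0,"dy":0,"dz":0,"rx":0,"ry":0,"rz":0,"hand":0},{"dx":0,"dy":0,"dz":0,"rx":0,"ry":0,"rz":0,"hand":0},{"dx":0,"dy":0,"dz":0,"rx":0,"ry":0,"rz":0,"hand":0},{"dx":0,"dy":0,"dz":0,"rx":0,"ry":0,"rz":0,"hand":0}]'
python3 to.py .5561 .1382 .2014 21.7
python3 - <<'E'
from h import *
from rig import manip
s=manip.get_image("side")["frame"][:,:,::-1]; a=manip.get_image("scene")["frame"][:,:,::-1]
cv2.imwrite("pics/end.png",np.hstack([cv2.resize(s[80:330,250:400],(360,600)),cv2.resize(a[100:300,200:347],(440,600))]))
E
```

```text
clock: 16.33
position: [0.5567, 0.138, 0.2013]
ee_rot: [0.0, 0.982, 0.188, 0.0]
contact_force: [-0.2, 0.5, -7.9]
width: 0.0142
gripper_force: 97.7
clock: 16.83
position: [0.5565, 0.138, 0.2006]
ee_rot: [-0.0, 0.982, 0.188, -0.0]
contact_force: [0.6, -0.4, -7.0]
width: 0.0146
gripper_force: 97.7
pos [0.5565 0.138  0.2006] tool y angle -68.3 tilt z [-3.e-04 -0.e+00 -1.e+00] F [ 0.6 -0.4 -7. ] w 0.0146 gf 97.67553448677063 t 16.8333
tool d [-0.0003 -0.0003 -0.0008] rz 0.0
```

View pics/end.png

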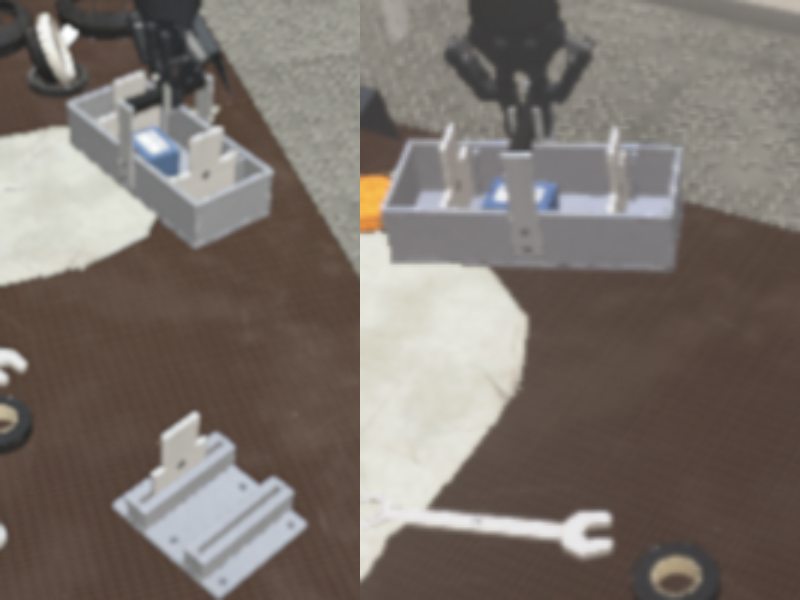

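The caddy hangs level with both dividers seated and the box in the middle compartment. The narrow panel still stands in the rack at (180,450) in the left half of the picture.

```bash
python3 -c "
from rig import manip
print(manip.sign_off())"
```

```text
the job is handed in; nothing more can be done
None
```

The job is handed in: the wide panel is fully home in the caddy's guides, the caddy is held level about 10 cm up with the box in place, and the narrow panel still stands in the rack.

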